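# Battery change on a model helicopter

### The arm

A 6-joint arm with a two-finger parallel gripper is mounted at the origin on the work surface. World frame = base frame: x ahead of the robot, y to its left, z up, the work surface at z = 0. Lengths are in mm, angles in rad, forces in N, time in s.
With the tool pointing down it reaches from about 300 to 850 mm from the base axis. Payload 5.4 kg.
Tool frame: the origin (TCP) lies at the very end of the fingers, on their centre line; the grasp point (between the pads) lies 19 mm behind it (hold_point_z is the distance from the TCP to the grasp point, in mm); z points along the fingers, y is the line along which they close (so a half turn about z gives the same grasp; the last joint's range is limited). The gripper opens to 85 mm and grips with 20 to 120 N. Pads are 22 mm wide; open, the fingers measure 114 mm over their backs; the gripper's body (76 mm by 85 mm) begins 54 mm behind the grasp point. The pads swing forward as they close: fully open they stand 13 mm farther back than shut.
Start: joints at [1.029, 0.158, 1.597, -0, 1.386, -0.21], TCP at [187.313, 543.618, 231.299] pointing down, gripper open.
Joint ranges: [-2.91, 2.91], [-0.94, 2.29], [0.18, 2.7], [-1.29, 4.43], [0.17, 2.64], [-3, 3]. Speed limits (rad/s): [2.57, 2.57, 3.14, 3.14, 3.14, 3.14].

### API

Orientations are given as a rotation vector (axis times angle).
In Python, from bench import observe, capture, calibration, job_done, hold_point_z gives the robot as it stands. The module is installed in compiled form; this text tells all that it offers.
- The arm moves only by the tool servo_tool, never from a script. Its argument "motion" is a list of rows, each a list of 7 numbers: the shift along the world's x, y, z in m, then the turn, a rotation vector about the world's x, y, z in rad, then the opening, from -1 (shut) to 1 (fully open). In form: [[x, y, z, wx, wy, wz, fingers], ...]. A call has 1 to 10 rows; each row shifts and turns the commanded pose from where the row before left it; what a row does not reach is not made up. A row lasts 1/12 s, in which the tool goes at most 41.7 mm and 7.16 degrees, less where a joint would pass 70% of its speed; a pose out of reach is approached as far as the arm can. A call is refused whole if a number of a shift passes 0.0417 or a number of a turn 0.125, either way. A call with a gripper value outside its range is refused whole. The fingers move at their own pace and stop on an object; "force" is the grip in N (left out, the last holds). Time passes only in rows, so rows that do not move let the fingers close. It gives the time, the measured TCP pose, the force, the opening and the grip force at its end, in the units of the state.
- observe(): the state, without advancing time (a new reading comes with each control period).
- capture(name): name is "scene" or "top" or "wrist"; returns the picture (384x512x3 uint8, red, green, blue); there is no depth.
- calibration(name): a dict with "intrinsics" (3x3 intrinsics, pixels), "cam_to_world" (4x4, takes a point from camera to world coordinates); the wrist camera has in their place "mount" (4x4, takes a point from camera to tool coordinates, whose origin is the TCP and whose axes are the flange's). Camera axes: x right, y down, z forward; pixel columns grow to the right and rows downward; lengths in mm; the calibration is good to about 2 mm. A picture is of the moment at which its call begins: read the wrist's pose just before it. calibration takes no time and is no camera call.
- job_done(): hands the job in; it is judged then, once.
The state is a dict: "t": time; "q": joint angles; "dq": joint speeds; "effort": joint torques, N m; "tcp_pos": TCP position; "tcp_rot": TCP orientation; "ft_force": force on the tool from outside, world axes, zero at the start; "ft_torque": the same for the moment, N m; "gripper_width": finger opening in mm; "grip_force": force on a finger pad.
Only numpy, scipy, OpenCV 4.12 (cv2) and the standard library are available. Lean on these libraries where they do the work, as an engineer would, in place of code of your own. Each camera call takes 0.05 s, during which the arm holds its last target. There are 200 camera calls.

### The job

Change the model helicopter's battery. First put the two short spent packs that stand on the table into the two empty cells of the little plywood crate, one per cell, upright and set down rather than dropped. Then take the tall pack, pass it upright down through the rectangular opening on top of the clamped helicopter frame until about half its length is inside, and finish while still holding it there, gripped and not resting on the stand's foot, without forcing it, so that I can do up the strap; leave the pack already in the crate in its cell, and leave everything else where it is.

Things in the scene. Friction and masses are not known exactly. Their poses are not given: they have to be found in the camera images.
- short_pack_a: a black hard-case battery pack with a grey band, a box 34 mm (its x) by 24 mm (its y) by 75 mm tall (its z), about 110 g, standing upright; origin at the centre of its underside, z up. Unmarked as to which end is which: a half turn about z makes no difference. One of the two spent packs standing on the table.
- short_pack_b: a black hard-case battery pack with a grey band, a box 34 mm (its x) by 24 mm (its y) by 75 mm tall (its z), about 110 g, standing upright; origin at the centre of its underside, z up. Unmarked as to which end is which: a half turn about z makes no difference. The other of the two spent packs standing on the table.
- tall_pack: a black hard-case battery pack with a grey band, a box 34 mm (its x) by 24 mm (its y) by 105 mm tall (its z), about 180 g, standing upright; origin at the centre of its underside, z up. Unmarked as to which end is which: a half turn about z makes no difference. The fresh pack, the only tall one; stands on the table.
- stored_pack: a black hard-case battery pack with a grey band, a box 34 mm (its x) by 24 mm (its y) by 75 mm tall (its z), about 110 g, standing upright; origin at the centre of its underside, z up. Unmarked as to which end is which: a half turn about z makes no difference. It already stands in an end cell of the crate, the one at crate y = -42 mm, and stays there.
- crate: open plywood crate, fixed, 58 mm (x) by 130 mm (y), 30 mm high; walls, full-height dividers and floor 4 mm thick. Three cells in a row along y, each 50 (x) by 38 (y) mm inside, centred at y = -42 (taken by the stored pack), 0 and +42 mm. Origin at the centre of its underside. Packs go with the 34 mm side along crate x; gripped across the 34 mm the fingers clear the neighbouring packs.
- stand: helicopter frame clamped nose up on a wooden foot, fixed: foot 130 (x) by 105 (y) by 12 mm, two black side plates, on top a level aluminium plate 90 (x) by 76 (y) by 12 mm, its upper face 130 mm above the table, with the opening in its middle. Motor can (+y) and white skid struts (+x) stay below the plate. Under the opening it is free down to the foot. Origin: centre of the foot's underside.
- bay_mouth (a point): centre of the opening in the stand's top plate, at the plate's upper face (130 mm above the table); z up, x along the opening's long side. The opening is 36 mm (x) by 26 mm (y), that is 2 mm more than the tall pack each way (1 mm each side), with a 3 mm bevelled edge at the top, and goes right through the 12 mm plate.
- glue_bottle: small glue bottle, 32 mm diameter, 85 mm tall, standing upright among the packs; origin at the centre of its underside; leave alone
- paper_cup: empty white cup, 80 mm diameter, 90 mm tall, upright; origin at the centre of its underside; leave alone
- screwdriver: screwdriver lying on the table along its own x; leave alone
- wrench: small wrench 120 mm long lying on the table along its own x; leave alone
- phone: black phone lying flat, 72 by 145 by 9 mm; origin at the centre of its underside; leave alone
- rotor_blade: white rotor blade lying flat, 32 mm (x) by about 325 mm (y), 5 to 8 mm thick; origin under its middle; leave alone
- gear: white gear wheel lying flat, 56 mm diameter, 9 mm thick; origin at the centre of its underside; leave alone
Not all that is in view belongs to the job. What is shaped like the stand but green or yellow is not meant. What is shaped like the short_pack_b but pink is not meant.

How it is judged:
By the outcome, as a careful person would: the job done as asked, in the order asked, and still so for the second after the job is handed in, while the arm keeps its last pose, push and grip.
It also fails if it takes over 72 s, if anything falls off the work surface, if the arm or the gripper's body presses on something with over 40 N, if the wrist force passes 120 N, or if a joint passes its speed limit or range.

## Working session

There is one attempt and no reset: what is moved stays moved. The work goes in short steps, Python scripts to look and compute and a tool call to move; the robot and the scene stay as the last step left them, time stands still between calls to the robot, and variables do not carry over. Pictures are saved under pics/ and viewed, at most 10 in all, crops included, and the job is handed in when it is done.

Besides the shell and the picture viewer there is one more tool, called by a JSON object that holds its "api" and its "payload", one argument or row to a line. servo_tool: Moves the arm, as the interface text tells. Its arguments: {"type":"object","properties":{"motion":{"type":"array","items":{"type":"array","items":{"type":"number"}}},"force":{"type":"number"}},"required":["motion"]}

```bash
mkdir -p pics; python3 - <<'E'
from bench import *
import cv2,numpy as np
np.set_printoptions(precision=3,suppress=True)
for n in("scene","top"):
    cv2.imwrite(f"pics/{n}0.png",capture(n)[:,:,::-1]); c=calibration(n); print(n,c["intrinsics"],c["cam_to_world"])
print(calibration("wrist")); s=observe(); print(s, hold_point_z)
E
```

```text
scene [[372.761   0.    256.937]
 [  0.    372.761 192.704]
 [  0.      0.      1.   ]] [[  -0.162    0.775   -0.611 1106.542]
 [   0.987    0.134   -0.092  172.148]
 [   0.011   -0.618   -0.786  811.331]
 [   0.       0.       0.       1.   ]]
top [[364.36    0.    259.892]
 [  0.    364.36  191.279]
 [  0.      0.      1.   ]] [[   0.005   -0.982    0.188  338.042]
 [  -1.      -0.005    0.003   53.896]
 [  -0.002   -0.188   -0.982 1262.969]
 [   0.       0.       0.       1.   ]]
{'intrinsics': array([[306.686,   0.   , 256.397],
       [  0.   , 306.686, 189.469],
       [  0.   ,   0.   ,   1.   ]]), 'mount': array([[   0.   ,   -0.946,   -0.323,   82.758],
       [   1.   ,   -0.   ,    0.001,   -0.185],
       [  -0.001,   -0.323,    0.946, -142.938],
       [   0.   ,    0.   ,    0.   ,    1.   ]])}
{'t': 0.1, 'q': array([ 1.029,  0.159,  1.598, -0.   ,  1.386, -0.21 ]), 'dq': array([-0.001, -0.002, -0.002, -0.001,  0.001,  0.   ]), 'effort': array([ -0.   , -39.699, -33.234,  -0.   ,   0.004,  -0.   ]), 'tcp_pos': array([187.049, 543.159, 230.413]), 'tcp_rot': array([-0.519, -3.098,  0.002]), 'ft_force': array([ 0.162,  0.347, -0.49 ]), 'ft_torque': array([-0.006, -0.005,  0.006]), 'grip_force': 0.0, 'gripper_width': 85.59900124492724} 18.700000000000003
```

View pics/top0.png

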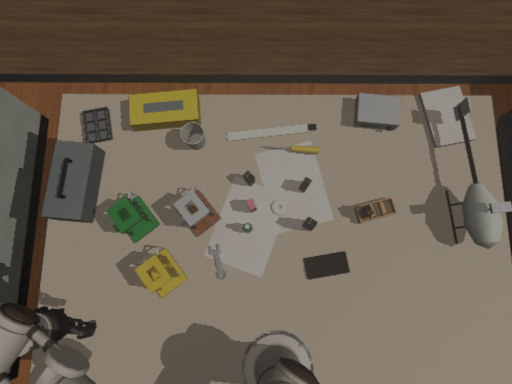

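View pics/scene0.png

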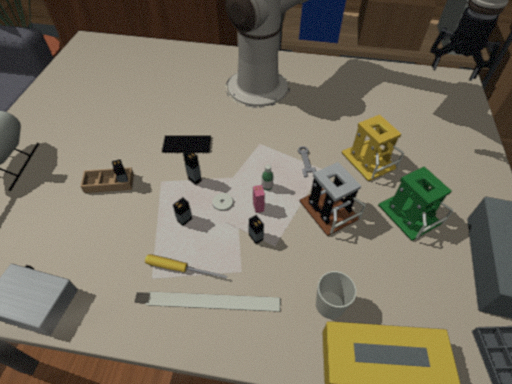

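The top view shows black packs at about (249,178), (305,185) and (310,224). The crate is at (375,211) and the grey-topped stand at (195,210). In the scene view the pack at (193,167) looks like the tall one. I'll enlarge these areas next.

```bash
cat > h.py <<'E'
from bench import *
import cv2,numpy as np
np.set_printoptions(precision=2,suppress=True)
from scipy.spatial.transform import Rotation as R
def cam(n,s=None):
    c=calibration(n)
    if n!="wrist": return c["intrinsics"],c["cam_to_world"]
    T=np.eye(4); T[:3,:3]=R.from_rotvec(s["tcp_rot"]).as_matrix(); T[:3,3]=s["tcp_pos"]
    return c["intrinsics"],T@c["mount"]
def ray(KT,uv,z):
    K,T=KT; uv=np.atleast_2d(uv).astype(float)
    d=np.c_[uv,np.ones(len(uv))]@np.linalg.inv(K).T@T[:3,:3].T; o=T[:3,3]
    return o+d*((z-o[2])/d[:,2])[:,None]
def proj(KT,P):
    K,T=KT; p=(np.atleast_2d(P)-T[:3,3])@T[:3,:3]@K.T
    return p[:,:2]/p[:,2:]
E
python3 - <<'E'
from h import *
t=cv2.imread("pics/top0.png"); s=cv2.imread("pics/scene0.png")
a=cv2.resize(t[160:260,225:405],None,fx=4.2,fy=4.2,interpolation=cv2.INTER_CUBIC)
cv2.imwrite("pics/a.png",a[:, :800])
T=cam("top"); S=cam("scene")
for n,uv,z in [("p1",(249,176),75),("p2",(306,182),75),("p3",(311,222),105),("p3s",(311,222),75),("stored",(366,209),75),("stand",(191,208),130),("crate",(376,210),30),("cup",(192,130),90),("glue",(247,228),85),("pink",(252,203),75)]:
    P=ray(T,uv,z)[0]; print(n,P,proj(S,P))
E
```

```text
p1 [617.32  93.86  75.  ] [[254.41 220.19]]
p2 [597.69 -96.47  75.  ] [[179.24 202.69]]
p3 [ 460.9  -106.17  105.  ] [[189.04 153.98]]
p3s [ 464.09 -110.31   75.  ] [[188.7  162.47]]
stored [ 507.82 -291.98   75.  ] [[117.65 165.75]]
stand [500.4  272.99 130.  ] [[336.04 178.06]]
crate [ 510.98 -338.99   30.  ] [[105.55 175.44]]
cup [772.81 288.21  90.  ] [[335.71 292.01]]
glue [442.57  98.12  85.  ] [[267.04 164.  ]]
pink [525.93  82.97  75.  ] [[256.18 189.93]]
```

View pics/a.png

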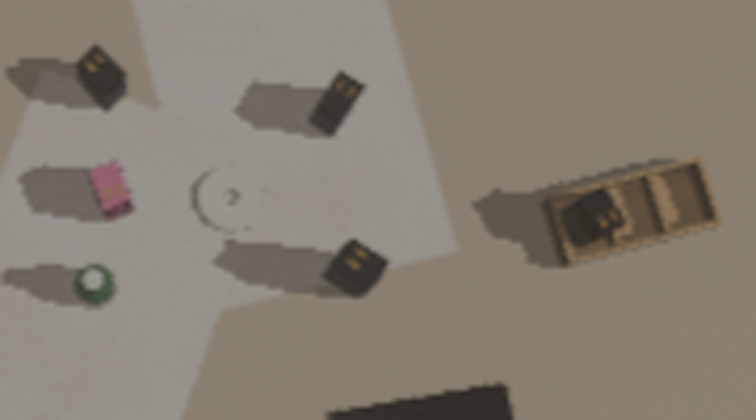

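The pack at (311,222) in the top view is the tall one. The other two are short, and the stored pack sits in the left cell of the crate. I'll now look from the wrist camera, at the stand first and then at the packs.

{"api": "servo_tool", "payload": {
  "motion": [
    [0.029,-0.025,0.01,0,0,0,1],
    [0.029,-0.025,0.01,0,0,0,1],
    [0.029,-0.025,0.01,0,0,0,1],
    [0.029,-0.025,0.01,0,0,0,1],
    [0.029,-0.025,0.01,0,0,0,1],
    [0.029,-0.025,0.01,0,0,0,1],
    [0.029,-0.025,0.01,0,0,0,1],
    [0.029,-0.025,0.01,0,0,0,1],
    [0.029,-0.025,0.01,0,0,0,1],
    [0,0,0,0,0,0,1]
  ]
}}

```text
t: 0.93
tcp_pos: [453.3, 314.4, 322.9]
tcp_rot: [0.528, 3.092, -0.001]
ft_force: [-1.0, -0.6, 0.5]
gripper_width: 85.3
grip_force: 0.0
```

```bash
python3 - <<'E'
from h import *
import pickle
s=observe(); im=capture("wrist")[:,:,::-1]; cv2.imwrite("pics/w1.png",im); pickle.dump(s,open("w1.pkl","wb"))
print(s["tcp_pos"],s["tcp_rot"],s["dq"])
E
```

```text
[453.27 314.38 322.85] [ 0.53  3.09 -0.  ] [ 0.09 -0.02  0.05  0.06  0.01  0.08]
```

{"api": "servo_tool", "payload": {
  "motion": [
    [0.014,-0.036,0,0,0,0,1],
    [0.014,-0.036,0,0,0,0,1],
    [0.014,-0.036,0,0,0,0,1],
    [0.014,-0.036,0,0,0,0,1],
    [0.014,-0.036,0,0,0,0,1],
    [0.014,-0.036,0,0,0,0,1],
    [0.014,-0.036,0,0,0,0,1],
    [0,-0.036,0,0,0,0,1],
    [0,0,0,0,0,0,1],
    [0,0,0,0,0,0,1]
  ]
}}

```text
t: 1.82
tcp_pos: [545.8, 30.3, 320.4]
tcp_rot: [-0.522, -3.096, -0.001]
ft_force: [-0.4, 0.3, 0.0]
gripper_width: 85.2
grip_force: 0.0
```

```bash
python3 - <<'E'
from h import *
import pickle
s=observe(); im=capture("wrist")[:,:,::-1]; cv2.imwrite("pics/w2.png",im); pickle.dump(s,open("w2.pkl","wb"))
print(s["tcp_pos"],s["tcp_rot"],s["dq"],s["q"])
a=cv2.imread("pics/w1.png")
cv2.imwrite("pics/w12.png",cv2.resize(np.hstack([a,im]),None,fx=.78,fy=.78,interpolation=cv2.INTER_AREA))
E
```

```text
[545.82  30.26 320.36] [-0.52 -3.1  -0.  ] [ 0.05 -0.01  0.    0.01  0.    0.01] [-0.17  0.04  1.55  0.    1.55 -1.4 ]
```

View pics/w12.png

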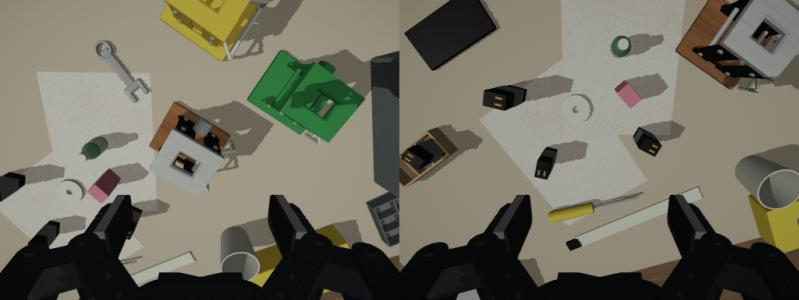

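In the left view the stand's grey plate is around (187,160), with the opening at its centre. In the right view the tall pack is at (505,97), the short packs at (545,163) and (647,142), and the crate at (428,155). I'll enlarge these for corner detection.

```bash
python3 - <<'E'
from h import *
a=cv2.imread("pics/w1.png"); b=cv2.imread("pics/w2.png")
def c(im,x,y): 
    o=np.zeros((75,100,3),np.uint8)+255; k=im[y:y+75,x:x+100]; o[:k.shape[0],:k.shape[1]]=k
    o=cv2.resize(np.clip(o.astype(float)*1.6,0,255).astype(np.uint8),None,fx=4,fy=4,interpolation=cv2.INTER_CUBIC)
    for i in range(0,100,10):
        cv2.line(o,(i*4,0),(i*4,6 if i%50 else 14),(0,0,255),1)
        if i<75: cv2.line(o,(0,i*4),(6,i*4),(0,0,255),1)
    return o
cv2.imwrite("pics/c.png",np.vstack([np.hstack([c(b,90,90),c(b,150,170)]),np.hstack([c(b,280,145),c(b,0,155)])]))
E
```

```text
(no output)
```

View pics/c.png

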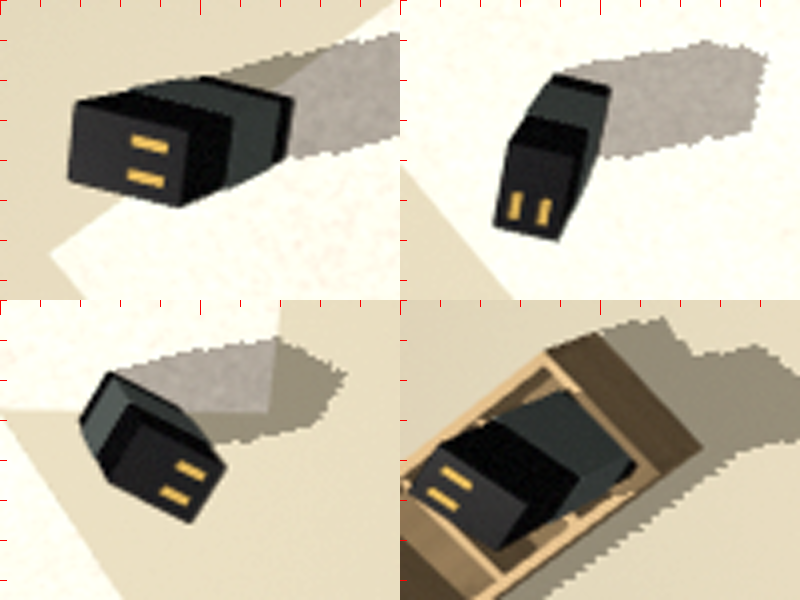

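```bash
cat >> h.py <<'E'
def topface(im,KT,seed,z,lo=14,hi=60):
    g=cv2.cvtColor(im,cv2.COLOR_BGR2GRAY); hsv=cv2.cvtColor(im,cv2.COLOR_BGR2HSV)
    m=((g>lo)&(g<hi)|((hsv[...,1]>110)&(hsv[...,0]>12)&(hsv[...,0]<30)&(g>60))).astype(np.uint8)
    m=cv2.morphologyEx(m,cv2.MORPH_OPEN,np.ones((3,3),np.uint8))
    n,l=cv2.connectedComponents(m); k=(l==l[seed[1],seed[0]]).astype(np.uint8)
    c=max(cv2.findContours(k,cv2.RETR_EXTERNAL,cv2.CHAIN_APPROX_NONE)[0],key=len)[:,0]
    P=ray(KT,c,z)[:,:2]; r=cv2.minAreaRect(P.astype(np.float32))
    (x,y),(w,h),a=r
    if w<h: w,h,a=h,w,a+90
    return np.array([x,y,w,h,(a+90)%180-90]),k.sum()
E
python3 - <<'E'
from h import *
import pickle
b=cv2.imread("pics/w2.png"); s=pickle.load(open("w2.pkl","rb")); K=cam("wrist",s)
g=cv2.cvtColor(b,cv2.COLOR_BGR2GRAY)
print(g[110:145:3,104:150:3])
for n,sd,z in [("tall",(122,129),105),("p2",(185,217),75),("p1",(321,185),75)]:
    for lo in (14,18,22): print(n,lo,*topface(b,K,sd,z,lo))
# manual corners
M={"tall":(105,[(110,115.5),(137,122.5),(135,141.5),(107,135.2)]),
"p2":(75,[(177.7,204),(193.5,208.5),(189.2,230.2),(173.2,226.5)]),
"p1":(75,[(311.5,172.5),(336.3,186),(327.5,200.5),(307.5,190)]),
"st":(79,[(12,186),(32.5,203),(25,217),(1.5,203)])}
for n,(z,c) in M.items():
    r=cv2.minAreaRect(ray(K,c,z)[:,:2].astype(np.float32)); print(n,r)
E
```

```text
[[137 138 137 137 137 138 138 137 122  59  31  31  11   6  23  79]
 [137 137 137 137 126  38   2  14  34  33  32  32  32  33  32  32]
 [137 134  22   7   5   1   5   4   4   2   4  14  35  32  33  30]
 [137 133  31  32  30  32  19   8   5   5   3   5   6   3   5  36]
 [138 120  33  30  31  29  28  29  29  28  20   8   5   3   7  34]
 [138  92  30  31  29  31  48 121 115  54  26   5   6   8   6  34]
 [137  65  33  32  30  30  30  29  29  50  26   4   3   7   8  34]
 [138  43  33  33  32  30  33  29  29  27  25   5   3   5  12  34]
 [137  39  35  33  32  31 105 120 120  37  26   8   5   7  19  34]
 [138 138 138 136  56  37  30  28  29  29  25   6   4  19 109 161]
 [137 138 138 139 139 143 161 160  65  36  25  40 158 159 159 159]
 [138 138 138 139 158 162 161 162 161 160 163 163 162 162 159 160]]
tall 14 [ 461.49 -105.37   32.43   22.66   56.63] 558
tall 18 [ 461.53 -105.57   32.14   22.38   56.63] 546
tall 22 [ 461.61 -105.71   31.99   22.1    56.62] 538
p2 14 [597.94 -95.02  32.19  22.53 -33.19] 345
p2 18 [651.87  -6.92 869.69 569.52  70.79] 179297
p2 22 [651.87  -6.92 869.69 569.52  70.79] 181812
p1 14 [618.62  97.09  32.8   23.12  43.66] 389
p1 18 [619.29  96.9   32.09  21.93  43.66] 362
p1 22 [651.87  -6.92 869.69 569.52  70.79] 181812
tall ((461.5971374511719, -104.8047866821289), (32.480587005615234, 23.363344192504883), 57.77830505371094)
p2 ((597.747314453125, -94.04024505615234), (22.63433074951172, 34.85767364501953), 56.24241256713867)
p1 ((616.4927368164062, 95.2480239868164), (39.73369598388672, 23.249271392822266), 42.547264099121094)
st ((502.50384521484375, -292.5142517089844), (33.54541015625, 31.358234405517578), 33.2337532043457)
```

{"api": "servo_tool", "payload": {
  "motion": [
    [0.0145,0.0133,-0.034,0,0,-0.095,1],
    [0.0145,0.0133,-0.034,0,0,-0.095,1],
    [0.0145,0.0133,-0.034,0,0,-0.095,1],
    [0.0145,0.0133,-0.034,0,0,-0.095,1],
    [0.0145,0.0133,-0.034,0,0,-0.095,1],
    [0,0,0,0,0,0,1],
    [0,0,0,0,0,0,1]
  ],
  "force": 40
}}

```text
t: 2.45
tcp_pos: [616.4, 99.9, 147.9]
tcp_rot: [-1.224, -2.886, 0.003]
ft_force: [-0.3, -0.3, 1.3]
gripper_width: 85.2
grip_force: 0.0
```

```bash
cat >> h.py <<'E'
def look(name,P,z,lo=14):
    s=observe(); im=capture("wrist")[:,:,::-1].copy(); cv2.imwrite(f"pics/{name}.png",im); K=cam("wrist",s)
    uv=proj(K,[*P,z])[0]; M=R.from_rotvec(s["tcp_rot"]).as_matrix()
    print("tcp",s["tcp_pos"],"az_y",np.degrees(np.arctan2(M[1,1],M[0,1])),"tilt",M[:2,2],"w",s["gripper_width"],s["ft_force"],"uv",uv,"t",s["t"])
    return s,im,K,uv
E
python3 - <<'E'
from h import *
s,im,K,uv=look("w3",(618.5,97),75)
for lo in(10,14,18):
    print(*topface(im,K,(uv+.5).astype(int),75,lo))
E
```

```text
tcp [616.38  99.92 147.93] az_y 44.04807715764372 tilt [-0.01  0.  ] w 85.17547623334876 [-0.28 -0.33  1.34] uv [255.86 205.79] t 2.45
[619.51  96.16  33.5   22.39  42.61] 1207
[619.66  96.02  33.47  21.98  42.72] 1184
[631.82  80.27 482.12 316.52  44.3 ] 188992
```

View pics/w3.png

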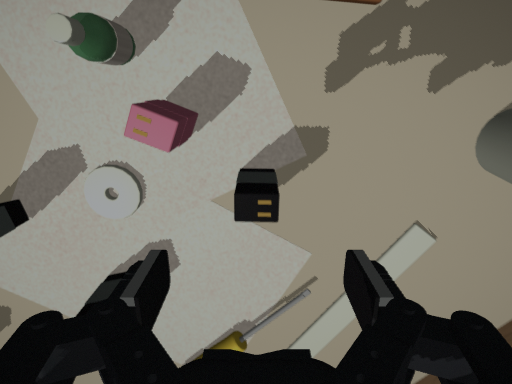

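The pack is centred between the open fingers at about (257,195), so I descend and grip it.

{"api": "servo_tool", "payload": {
  "motion": [
    [0.003,-0.0037,-0.028,0,0,-0.024,1],
    [0,0,-0.028,0,0,0,1],
    [0,0,-0.028,0,0,0,1],
    [0,0,-0.0285,0,0,0,1],
    [0,0,0,0,0,0,1],
    [0,0,0,0,0,0,-1],
    [0,0,0,0,0,0,-1],
    [0,0,0,0,0,0,-1],
    [0,0,0,0,0,0,-1],
    [0,0,0,0,0,0,-1]
  ],
  "force": 40
}}

```text
t: 3.33
tcp_pos: [623.7, 93.3, 41.5]
tcp_rot: [1.266, 2.871, 0.002]
ft_force: [-1.2, -1.0, 6.6]
gripper_width: 33.3
grip_force: 43.3
```

```bash
python3 - <<'E'
from h import *
s,im,K,uv=look("w4",(619.5,96.3),75)
print(s["q"],s["dq"],s["ft_torque"],R.from_rotvec(s["tcp_rot"]).as_matrix())
E
```

```text
tcp [623.67  93.27  41.48] az_y 42.40715215444757 tilt [ 0. -0.] w 33.307434995835045 [-1.2  -0.97  6.56] uv [253.85 280.8 ] t 3.3333
[-0.04  0.5   1.57 -0.    1.07 -0.78] [-0.  0. -0. -0.  0. -0.] [-0.04  0.19  0.01] [[-0.67  0.74  0.  ]
 [ 0.74  0.67 -0.  ]
 [-0.    0.   -1.  ]]
```

View pics/w4.png

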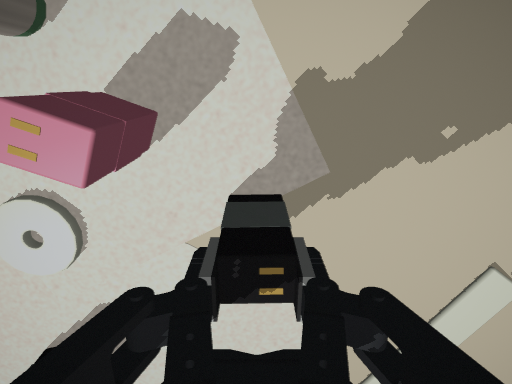

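The pack is held upright between the pads at (257,279). I lift it and carry it towards the crate, then look.

{"api": "servo_tool", "payload": {
  "motion": [
    [0,0,0.02,0,0,0,-1],
    [0,0,0.035,0,0,0,-1],
    [0,0,0.035,0,0,0,-1],
    [-0.011,-0.028,0.028,0,0,-0.04,-1],
    [-0.011,-0.028,0.028,0,0,-0.04,-1],
    [-0.011,-0.035,0.014,0,0,-0.04,-1],
    [-0.011,-0.035,0.014,0,0,-0.04,-1],
    [-0.011,-0.035,0.014,0,0,-0.04,-1],
    [-0.011,-0.035,0.014,0,0,-0.04,-1],
    [-0.011,-0.035,0.014,0,0,-0.04,-1]
  ]
}}

```text
t: 4.22
tcp_pos: [543.9, -139.0, 255.9]
tcp_rot: [1.658, 2.668, 0.0]
ft_force: [0.9, -0.7, -1.5]
gripper_width: 33.0
grip_force: 42.6
```

{"api": "servo_tool", "payload": {
  "motion": [
    [-0.011,-0.035,0.01,0,0,-0.04,-1],
    [-0.011,-0.035,0.01,0,0,-0.04,-1],
    [-0.011,-0.035,0.01,0,0,-0.04,-1],
    [0,0,0,0,0,0,-1],
    [0,0,0,0,0,0,-1]
  ]
}}

```text
t: 4.63
tcp_pos: [511.4, -244.3, 285.7]
tcp_rot: [1.817, 2.561, 0.0]
ft_force: [0.3, 0.2, -1.1]
gripper_width: 33.6
grip_force: 42.6
```

```bash
python3 - <<'E'
from h import *
import pickle
s,im,K,uv=look("w5",(510,-335),30)
pickle.dump(s,open("w5.pkl","wb"))
x,y=(uv-[110,90]).astype(int).clip(0)
o=cv2.resize(np.clip(im[y:y+150,x:x+200].astype(float)*1.5,0,255).astype(np.uint8),None,fx=4,fy=4,interpolation=cv2.INTER_CUBIC); print(x,y)
cv2.imwrite("pics/w5c.png",o)
E
```

```text
tcp [ 511.41 -244.3   285.71] az_y 19.297977853453975 tilt [ 0. -0.] w 33.602766956281634 [ 0.28  0.22 -1.13] uv [233.52 210.9 ] t 4.6333
123 120
```

View pics/w5c.png

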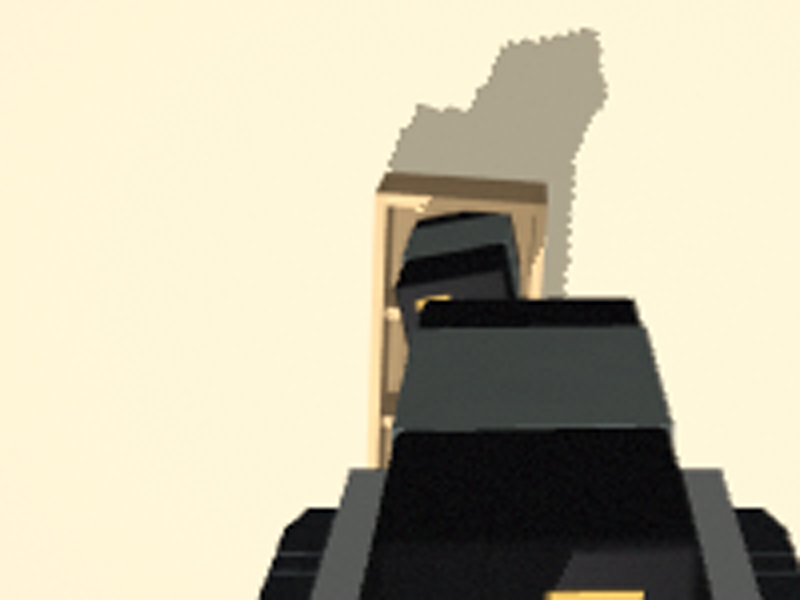

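The stored end of the crate is at the upper centre, with rim corners at about (217,168) and (260,171). The held pack hides the rest, so I combine this with the earlier views.

```bash
python3 - <<'E'
from h import *
import pickle
K5=cam("wrist",pickle.load(open("w5.pkl","rb"))); K2=cam("wrist",pickle.load(open("w2.pkl","rb"))); T=cam("top")
f=lambda x,y:(x/4+123-.4,y/4+120-.4)
print("w5 rim L,R,Ldown",ray(K5,[f(377,193),f(547,206),f(368,468)],30)[:,:2],"floor",ray(K5,[f(388,173),f(547,183)],0)[:,:2])
print("w2",ray(K2,[(35.8,167.6),(64.8,198.6)],30)[:,:2])
g=lambda x,y:(x/4.2+225-.4,y/4.2+160-.4)
C=ray(T,[g(543,200),g(565,265),g(718,219),g(699,159)],30)[:,:2]; print("top",C,C.mean(0))
im=cv2.imread("pics/top0.png"); hsv=cv2.cvtColor(im,cv2.COLOR_BGR2HSV); print(hsv[205:222:4,350:402:4].reshape(-1,13,3)[...,1])
E
```

```text
w5 rim L,R,Ldown [[ 469.67 -282.89]
 [ 524.96 -268.34]
 [ 496.53 -382.4 ]] floor [[ 470.15 -283.3 ]
 [ 525.18 -267.97]]
w2 [[ 469.56 -282.38]
 [ 525.7  -267.4 ]]
top [[ 520.18 -264.03]
 [ 467.32 -279.48]
 [ 505.32 -405.23]
 [ 554.65 -392.91]] [ 511.87 -335.41]
[[49 51 57 89 79 93 90 81 94 92 91 79 47]
 [51 64 87 56 47 67 91 93 96 94 94 90 48]
 [53 53 81 42 49 49 95 90 91 91 94 88 47]
 [51 51 76 53 83 78 92 90 66 48 48 48 47]
 [51 54 68 94 79 48 48 48 48 48 48 47 47]]
```

```bash
python3 - <<'E'
from h import *
import pickle
s=pickle.load(open("w5.pkl","rb")); K=cam("wrist",s); M=R.from_rotvec(s["tcp_rot"]).as_matrix()
f=lambda x,y:(x/4+123-.4,y/4+120-.4)
for dz in (32,33.5,35,38):
    P=ray(K,[f(397,430),f(670,427)],s["tcp_pos"][2]+dz); L=(P-s["tcp_pos"])@M; print(dz,np.linalg.norm(P[1]-P[0]),L, "bottom edge")
P=ray(K,[f(420,300),f(634,299)],s["tcp_pos"][2]+33.5-75); print(np.linalg.norm(P[1]-P[0]),(P-s["tcp_pos"])@M)
E
```

```text
32 27.198764083208623 [[ 29.15 -13.48 -32.05]
 [ 29.46  13.72 -32.02]] bottom edge
33.5 26.830695346301063 [[ 29.88 -13.3  -33.55]
 [ 30.18  13.53 -33.52]] bottom edge
35 26.462626609393617 [[ 30.6  -13.11 -35.05]
 [ 30.9   13.35 -35.02]] bottom edge
38 25.726489135578614 [[ 32.05 -12.74 -38.05]
 [ 32.34  12.98 -38.02]] bottom edge
34.17443883151436 [[ 16.51 -18.02  41.46]
 [ 16.65  16.15  41.5 ]]
```

{"api": "servo_tool", "payload": {
  "motion": [
    [0.004,-0.0347,-0.012,0,0,-0.019,-1],
    [0.004,-0.0347,-0.012,0,0,-0.019,-1],
    [0.004,-0.0347,-0.012,0,0,-0.019,-1],
    [0.004,-0.0347,-0.012,0,0,-0.018,-1],
    [0,0,-0.028,0,0,0,-1],
    [0,0,-0.028,0,0,0,-1],
    [0,0,-0.028,0,0,0,-1],
    [0,0,-0.028,0,0,0,-1],
    [0,0,-0.028,0,0,0,-1],
    [0,0,0,0,0,0,-1]
  ]
}}

```text
t: 5.52
tcp_pos: [525.0, -375.8, 89.0]
tcp_rot: [-1.897, -2.487, -0.004]
ft_force: [-1.6, 0.5, -3.2]
gripper_width: 33.4
grip_force: 42.5
```

```bash
python3 - <<'E'
from h import *
s,im,K,uv=look("w6",(525,-379),30); print(s["dq"])
E
```

```text
tcp [ 525.01 -375.77   88.97] az_y 15.324602754258809 tilt [-0.01  0.01] w 33.42153803378225 [-1.56  0.52 -3.23] uv [255.13 213.2 ] t 5.5167
[-0.   -0.05 -0.06 -0.    0.08 -0.  ]
```

View pics/w6.png

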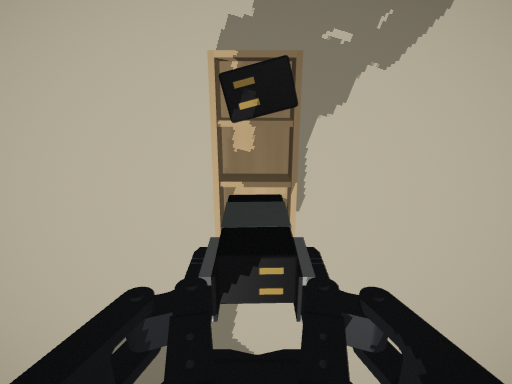

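The crate is clearly visible, with dividers at rows ~122 and ~184 and the held pack over the far cell. I correct x and y, then re-check the crate from this view.

{"api": "servo_tool", "payload": {
  "motion": [
    [0.0024,-0.0073,0,0,0,-0.004,-1],
    [0,0,0,0,0,0,-1],
    [0,0,0,0,0,0,-1]
  ]
}}

```text
t: 5.82
tcp_pos: [531.9, -390.2, 99.9]
tcp_rot: [1.91, 2.488, -0.001]
ft_force: [0.1, -0.5, -1.2]
gripper_width: 33.4
grip_force: 42.6
```

```bash
python3 - <<'E'
from h import *
s,im,K,uv=look("w7",(525,-379),30); print(s["dq"])
M=R.from_rotvec(s["tcp_rot"]).as_matrix()
hsv=cv2.cvtColor(im,cv2.COLOR_BGR2HSV); m=((hsv[...,1]>75)&(hsv[...,0]<25)&(hsv[...,2]>40)).astype(np.uint8)
m[200:]=0; m=cv2.morphologyEx(m,cv2.MORPH_OPEN,np.ones((3,3),np.uint8))
n,l,st,c=cv2.connectedComponentsWithStats(m); k=1+st[1:,4].argmax(); print(st[k])
cols=[ (np.where(l[r]==k)[0][[0,-1]],r) for r in range(st[k][1],195,15) if (l[r]==k).any()]
for (a,b),r in cols: print(r,a,b,ray(K,[(a,r),(b,r)],30)[:,:2].round(1).tolist())
E
```

```text
tcp [ 531.87 -390.24   99.86] az_y 14.962607497705525 tilt [ 0. -0.] w 33.443634350063064 [ 0.13 -0.48 -1.23] uv [250.46 186.09] t 5.8167
[-0.   -0.    0.02  0.    0.   -0.  ]
[  202    22    94   178 11376]
22 202 295 [[469.3, -283.6], [524.6, -268.7]]
37 203 294 [[471.6, -291.6], [526.5, -276.9]]
52 203 294 [[473.3, -300.0], [529.1, -285.1]]
67 204 293 [[475.7, -308.5], [531.1, -293.7]]
82 205 293 [[478.2, -317.3], [533.8, -302.4]]
97 206 292 [[480.8, -326.3], [535.9, -311.6]]
112 207 292 [[483.4, -335.6], [538.8, -320.8]]
127 208 291 [[486.2, -345.2], [541.1, -330.6]]
142 208 291 [[488.3, -355.3], [544.1, -340.4]]
157 209 290 [[491.2, -365.6], [546.6, -350.8]]
172 210 290 [[494.2, -376.1], [549.8, -361.4]]
187 211 289 [[497.3, -387.1], [552.4, -372.4]]
```

{"api": "servo_tool", "payload": {
  "motion": [
    [-0.0045,0.0071,0,0,0,0,-1],
    [0,0,-0.012,0,0,0,-1],
    [0,0,-0.012,0,0,0,-1],
    [0,0,-0.01,0,0,0,-1],
    [0,0,-0.007,0,0,0,-1],
    [0,0,-0.004,0,0,0,-1],
    [0,0,0,0,0,0,-1],
    [0,0,0,0,0,0,-1],
    [0,0,0,0,0,0,-1]
  ]
}}

```text
t: 6.62
tcp_pos: [526.1, -382.0, 52.3]
tcp_rot: [1.913, 2.491, -0.0]
ft_force: [-0.4, 0.8, -1.6]
gripper_width: 33.8
grip_force: 42.6
```

{"api": "servo_tool", "payload": {
  "motion": [
    [0,0,-0.003,0,0,0,-1],
    [0,0,-0.002,0,0,0,-1],
    [0,0,-0.001,0,0,0,-1],
    [0,0,-0.001,0,0,0,-1],
    [0,0,0,0,0,0,-1],
    [0,0,0,0,0,0,-1],
    [0,0,0,0,0,0,-1]
  ]
}}

```text
t: 7.2
tcp_pos: [525.8, -381.8, 45.5]
tcp_rot: [1.913, 2.492, -0.0]
ft_force: [-2.7, 0.7, 5.5]
gripper_width: 33.6
grip_force: 43.4
```

{"api": "servo_tool", "payload": {
  "motion": [
    [0,0,0,0,0,0,0.4],
    [0,0,0,0,0,0,0.4],
    [0,0,0,0,0,0,0.4],
    [0,0,0.012,0,0,0,0.4],
    [0,0,0.03,0,0,0,0.4],
    [0,0,0.035,0,0,0,1],
    [0,0,0.035,0,0,0,1],
    [0,0,0.03,0,0,0,1]
  ]
}}

```text
t: 7.87
tcp_pos: [526.2, -381.9, 190.4]
tcp_rot: [1.912, 2.49, -0.001]
ft_force: [0.4, -0.4, 0.5]
gripper_width: 85.4
grip_force: 0.0
```

{"api": "servo_tool", "payload": {
  "motion": [
    [0.008,0.032,0,0,0,-0.094,1],
    [0.008,0.032,0,0,0,-0.094,1],
    [0.008,0.032,0,0,0,-0.094,1],
    [0.008,0.032,0,0,0,-0.094,1],
    [0.008,0.032,0,0,0,-0.094,1],
    [0.008,0.032,0,0,0,-0.094,1],
    [0.008,0.032,0,0,0,-0.094,1],
    [0.008,0.032,0,0,0,-0.094,1],
    [0.008,0.032,0,0,0,-0.089,1]
  ]
}}

```text
t: 8.62
tcp_pos: [598.1, -92.0, 187.8]
tcp_rot: [2.767, 1.487, 0.001]
ft_force: [0.7, 0.4, 0.7]
gripper_width: 85.6
grip_force: 0.0
```

{"api": "servo_tool", "payload": {
  "motion": [
    [0,0,-0.015,0,0,0,1],
    [0,0,-0.01,0,0,0,1],
    [0,0,0,0,0,0,1],
    [0,0,0,0,0,0,1],
    [0,0,0,0,0,0,1],
    [0,0,0,0,0,0,1]
  ]
}}

```text
t: 9.12
tcp_pos: [598.0, -94.7, 162.6]
tcp_rot: [2.764, 1.491, 0.001]
ft_force: [0.2, -0.1, -1.4]
gripper_width: 85.3
grip_force: 0.0
```

```bash
python3 - <<'E'
from h import *
s,im,K,uv=look("w8",(598,-95),75)
for lo in(10,14,18): print(*topface(im,K,(uv+.5).astype(int),75,lo))
t=capture("scene")[:,:,::-1]; w=im[100:384,60:460]
cv2.imwrite("pics/v8.png",np.hstack([cv2.resize(t[130:230,60:200],(400,284)),w]))
E
```

```text
tcp [598.02 -94.7  162.64] az_y -33.3058381782761 tilt [ 0. -0.] w 85.29229507284668 [ 0.24 -0.09 -1.4 ] uv [255.82 195.38] t 9.1167
[598.   -94.81  32.94  22.07 -33.34] 1080
[597.77 -95.15  32.94  21.25 -33.33] 1050
[598.13 -95.88  31.55  20.42 -33.33] 913
```

View pics/v8.png

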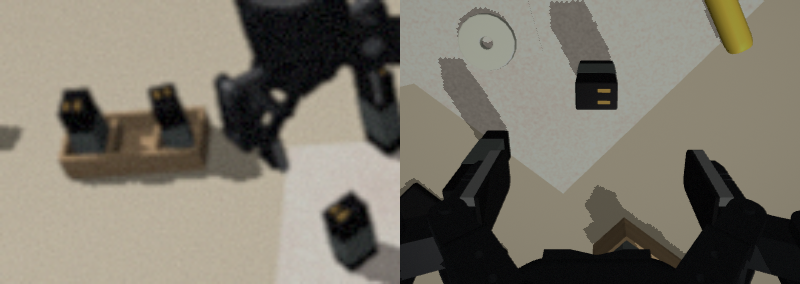

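Pack a stands upright in the far cell, and pack b is centred under the gripper. I've used all my picture views, so I continue on numbers. Next I descend and grip pack b.

{"api": "servo_tool", "payload": {
  "motion": [
    [0,0,-0.03,0,0,0,1],
    [0,0,-0.035,0,0,0,1],
    [0,0,-0.03,0,0,0,1],
    [0,0,-0.02,0,0,0,1],
    [0,0,-0.008,0,0,0,1],
    [0,0,0,0,0,0,1],
    [0,0,0,0,0,0,1]
  ]
}}

```text
t: 9.8
tcp_pos: [598.4, -94.0, 39.8]
tcp_rot: [2.763, 1.493, 0.001]
ft_force: [-0.3, -0.3, 1.0]
gripper_width: 85.4
grip_force: 0.0
```

{"api": "servo_tool", "payload": {
  "motion": [
    [0,0,0,0,0,0,-1],
    [0,0,0,0,0,0,-1],
    [0,0,0,0,0,0,-1],
    [0,0,0,0,0,0,-1],
    [0,0,0,0,0,0,-1],
    [0,0,0,0,0,0,-1]
  ],
  "force": 40
}}

```text
t: 10.3
tcp_pos: [598.5, -93.8, 39.9]
tcp_rot: [2.763, 1.493, 0.002]
ft_force: [0.1, -1.0, 4.9]
gripper_width: 33.5
grip_force: 40.4
```

{"api": "servo_tool", "payload": {
  "motion": [
    [0,0,0.015,0,0,0,-1],
    [0,0,0.035,0,0,0,-1],
    [0,0,0.035,0,0,0,-1],
    [0,0,0.03,0,0,0,-1],
    [0,0,0.015,0,0,0,-1]
  ]
}}

```text
t: 10.72
tcp_pos: [599.5, -94.2, 173.3]
tcp_rot: [2.76, 1.491, 0.006]
ft_force: [0.7, -0.8, 0.3]
gripper_width: 33.8
grip_force: 40.1
```

{"api": "servo_tool", "payload": {
  "motion": [
    [-0.0094,-0.027,0,0,0,0.0937,-1],
    [-0.0094,-0.027,0,0,0,0.0937,-1],
    [-0.0094,-0.027,0,0,0,0.0937,-1],
    [-0.0094,-0.027,0,0,0,0.0937,-1],
    [-0.0094,-0.027,0,0,0,0.0937,-1],
    [-0.0094,-0.027,0,0,0,0.0937,-1],
    [-0.0094,-0.027,0,0,0,0.0937,-1],
    [-0.0094,-0.027,0,0,0,0.0937,-1],
    [-0.0096,-0.027,0,0,0,0.0937,-1],
    [0,0,0,0,0,0,-1]
  ]
}}

```text
t: 11.55
tcp_pos: [510.8, -341.1, 168.5]
tcp_rot: [1.911, 2.493, -0.004]
ft_force: [-0.2, 0.0, 0.0]
gripper_width: 33.4
grip_force: 40.1
```

{"api": "servo_tool", "payload": {
  "motion": [
    [0,0,0,0,0,0,-1],
    [0,0,0,0,0,0,-1],
    [0,0,0,0,0,0,-1],
    [0,0,0,0,0,0,-1]
  ]
}}

```text
t: 11.88
tcp_pos: [513.3, -335.3, 168.6]
tcp_rot: [-1.909, -2.494, -0.0]
ft_force: [-0.5, -0.0, -0.5]
gripper_width: 33.5
grip_force: 40.1
```

```bash
python3 - <<'E'
from h import *
s,im,K,uv=look("w9",(514,-338),30); print(s["dq"])
E
```

```text
tcp [ 513.31 -335.33  168.61] az_y 15.14777171946911 tilt [-0.  0.] w 33.520675669054015 [-0.48 -0.02 -0.53] uv [255.86 179.37] t 11.8833
[-0. -0. -0. -0. -0. -0.]
```

{"api": "servo_tool", "payload": {
  "motion": [
    [0.0004,-0.0016,-0.02,0,0,0,-1],
    [0,0,-0.025,0,0,0,-1],
    [0,0,-0.025,0,0,0,-1],
    [0,0,-0.018,0,0,0,-1],
    [0,0,-0.013,0,0,0,-1],
    [0,0,-0.01,0,0,0,-1],
    [0,0,-0.005,0,0,0,-1],
    [0,0,0,0,0,0,-1],
    [0,0,0,0,0,0,-1],
    [0,0,0,0,0,0,-1]
  ]
}}

```text
t: 12.77
tcp_pos: [514.2, -338.9, 54.2]
tcp_rot: [1.909, 2.492, -0.001]
ft_force: [-1.2, -1.2, -1.2]
gripper_width: 33.5
grip_force: 40.1
```

{"api": "servo_tool", "payload": {
  "motion": [
    [0,0.001,-0.004,0,0,0,-1],
    [0,0,-0.003,0,0,0,-1],
    [0,0,-0.002,0,0,0,-1],
    [0,0,-0.001,0,0,0,-1],
    [0,0,0,0,0,0,-1],
    [0,0,0,0,0,0,-1],
    [0,0,0,0,0,0,-1]
  ]
}}

```text
t: 13.35
tcp_pos: [513.5, -337.4, 43.9]
tcp_rot: [1.91, 2.494, -0.0]
ft_force: [-1.4, 2.8, 6.3]
gripper_width: 33.8
grip_force: 40.9
```

{"api": "servo_tool", "payload": {
  "motion": [
    [0,0,0,0,0,0,0.4],
    [0,0,0,0,0,0,0.4],
    [0,0,0,0,0,0,0.4],
    [0,0,0.012,0,0,0,0.4],
    [0,0,0.03,0,0,0,0.4],
    [0,0,0.035,0,0,0,1],
    [0,0,0.04,0,0,0,1],
    [0,0,0.03,0,0,0,1],
    [0,0,0.02,0,0,0,1]
  ]
}}

```text
t: 14.1
tcp_pos: [514.5, -338.3, 215.4]
tcp_rot: [1.906, 2.489, -0.001]
ft_force: [-0.0, -0.5, 0.7]
gripper_width: 85.1
grip_force: 0.0
```

{"api": "servo_tool", "payload": {
  "motion": [
    [-0.0065,0.029,0,0,0,0.0905,1],
    [-0.0065,0.029,0,0,0,0.0905,1],
    [-0.0065,0.029,0,0,0,0.0905,1],
    [-0.0065,0.029,0,0,0,0.0905,1],
    [-0.0065,0.029,0,0,0,0.0905,1],
    [-0.0065,0.029,0,0,0,0.0905,1],
    [-0.0065,0.029,0,0,0,0.0905,1],
    [-0.0065,0.029,0,0,0,0.0905,1],
    [0,0,0,0,0,0,1],
    [0,0,0,0,0,0,1]
  ]
}}

```text
t: 14.93
tcp_pos: [461.3, -104.3, 210.7]
tcp_rot: [0.901, 3.008, -0.001]
ft_force: [0.3, -0.2, 0.4]
gripper_width: 85.5
grip_force: 0.0
```

{"api": "servo_tool", "payload": {
  "motion": [
    [0,0,0,0,0,0,1],
    [0,0,0,0,0,0,1],
    [0,0,0,0,0,0,1]
  ]
}}

```text
t: 15.18
tcp_pos: [461.5, -106.2, 210.0]
tcp_rot: [0.906, 3.008, -0.0]
ft_force: [1.1, 0.0, -0.5]
gripper_width: 85.6
grip_force: 0.0
```

```bash
python3 - <<'E'
from h import *
s,im,K,uv=look("w10",(461.5,-105.4),105)
for lo in(10,14,18): print(*topface(im,K,(uv+.5).astype(int),105,lo))
t=capture("top")[:,:,::-1]; cv2.imwrite("pics/top10.png",t); T=cam("top")
g=cv2.cvtColor(t,cv2.COLOR_BGR2GRAY)
for c in [(525.2,-378.7),(514.3,-338.1),(503.4,-297.5)]:
    u=proj(T,[*c,79])[0]; x,y=(u+.5).astype(int); print(u, g[y-4:y+5,x-4:x+5].min(1), (g[y-7:y+8,x-7:x+8]<45).sum())
E
```

```text
tcp [ 461.53 -106.18  209.99] az_y 56.46632550666165 tilt [ 0. -0.] w 85.58209353883323 [ 1.11  0.04 -0.54] uv [256.96 186.84] t 15.1833
[ 461.11 -105.71   33.16   22.42   56.45] 1011
[ 461.11 -105.71   33.16   22.42   56.45] 980
[ 461.47 -105.95   33.16   21.55   56.45] 960
[392.5  203.71] [50 52 60 56 49 48 48 47 45] 2
[380.32 206.94] [50 48 46 45 46 44 45 45 45] 1
[368.1  210.18] [65 60 59 57 55 54 55 50 57] 0
```

{"api": "servo_tool", "payload": {
  "motion": [
    [-0.0002,0.0005,-0.03,0,0,0,1],
    [0,0,-0.035,0,0,0,1],
    [0,0,-0.035,0,0,0,1],
    [0,0,-0.022,0,0,0,1],
    [0,0,-0.013,0,0,0,1],
    [0,0,-0.006,0,0,0,1],
    [0,0,0,0,0,0,1],
    [0,0,0,0,0,0,1],
    [0,0,0,0,0,0,1]
  ]
}}

```text
t: 16.03
tcp_pos: [462.2, -105.4, 70.2]
tcp_rot: [0.903, 3.006, -0.001]
ft_force: [0.5, 0.2, -0.0]
gripper_width: 85.1
grip_force: 0.0
```

{"api": "servo_tool", "payload": {
  "motion": [
    [0,0,0,0,0,0,-1],
    [0,0,0,0,0,0,-1],
    [0,0,0,0,0,0,-1],
    [0,0,0,0,0,0,-1],
    [0,0,0,0,0,0,-1],
    [0,0,0,0,0,0,-1]
  ],
  "force": 50
}}

```text
t: 16.53
tcp_pos: [461.4, -104.9, 69.3]
tcp_rot: [0.903, 3.008, -0.0]
ft_force: [-1.2, -0.1, 2.8]
gripper_width: 33.1
grip_force: 49.7
```

```bash
python3 - <<'E'
from h import *
import pickle
s,im,K,uv=look("w11",(461.2,-105.7),105); M=R.from_rotvec(s["tcp_rot"]).as_matrix()
for lo in(8,10,12,14,18): print(*topface(im,K,(uv+.5).astype(int),105,lo))
print(proj(K,[*((s["tcp_pos"]+M@[12,-17,-37])),]),proj(K,s["tcp_pos"]+M@[12,17,-37]))
# stand from w1
a=cv2.imread("pics/w1.png"); K1=cam("wrist",pickle.load(open("w1.pkl","rb")))
g=cv2.cvtColor(a,cv2.COLOR_BGR2GRAY); h=cv2.cvtColor(a,cv2.COLOR_BGR2HSV)
x0,y0=(np.array(proj(K1,[500.4,273,130])[0])).astype(int); print(x0,y0); print(g[y0-40:y0+44:4,x0-48:x0+52:4])
E
```

```text
tcp [ 461.37 -104.86   69.26] az_y 56.56860268823469 tilt [ 0. -0.] w 33.0602618988742 [-1.21 -0.07  2.77] uv [254.44 294.65] t 16.5333
[ 471.63 -111.06  230.7    76.28   56.5 ] 34415
[ 471.32 -111.53  218.     76.28   56.5 ] 33166
[488.14 -87.92  98.68  54.85  16.59] 11778
[437.41 -89.25 240.58 157.44  56.5 ] 164230
[437.41 -89.25 240.58 157.44  56.5 ] 168170
[[213.98 271.  ]] [[298.68 270.96]]
236 209
[[172 169 162 125  88  81  87  84 158 159  93  49   6   4   7   5  92 103
  105  98  12  55  63  63  55]
 [175 176 166  90  92  88  89 123 160 160 158 156  69  37   7   5  87  90
   99  81   5  73  38  60  63]
 [173 173  96  88  93  90  91 156 157 160 160 160 159 137  59   9  81  53
   51   7   8   6   7  40  54]
 [173 171  90  88  91  88 155 159 159 155 158 158 160 158 158 117  59  54
   50   6   6   4   6  14  58]
 [170  86  94  89  87  93 158 159 157 159 158 155 159 158 160 158 157  83
   58   4   5   7   7  14  52]
 [176 168  93  91  64 157 157 160 156 158 158 158 156 155 158 158 159 157
  151  61  26   8  86   5  88]
 [173 175 174 137 107 157 158 157 157 160 155 148 158 158 156 1
[... 812 characters left out ...]
57 157 156 158 154 128 101 133 156 153
  155 154 156 153 153 153 153]
 [176 174 176 154 152 153 157 160 158 157 156 157 156 156 153 158 156 157
  156 155 157 153 153 153 153]
 [176 172 174 154 153 152 153 153 157 160 157 157 157 156 156 156 156 159
  158 156 139 153 153 153 153]
 [175 172 176 154 153 152 153 153 153 153 157 159 158 156 158 157 157 156
  158 155 152 153 153 153 153]
 [174 172 175 161 153 152 153 152 153 153 153 155 158 158 157 156 158 157
  157 154 145 153 152 153 153]
 [176 173 173 164 153 153 153 153 152 152 153 153 153 155 159 158 158 156
  152 156 153 153 153 152 153]
 [172 174 175 165 153 153 153 153 153 153 153 153 153 153 153 156 159 156
  153 153 152 152 153 153 153]]
```

```bash
cat >> h.py <<'E'
def plate(im,KT,P=(500.4,273),smax=25,lo=135,bot=384,z=130):
    h=cv2.cvtColor(im,cv2.COLOR_BGR2HSV); g=cv2.cvtColor(im,cv2.COLOR_BGR2GRAY)
    m=((h[...,1]<smax)&(g>lo)).astype(np.uint8); m[bot:]=0
    m=cv2.morphologyEx(m,cv2.MORPH_OPEN,np.ones((3,3),np.uint8))
    cs,hi=cv2.findContours(m,cv2.RETR_CCOMP,cv2.CHAIN_APPROX_NONE)
    out=[]
    for c,hh in zip(cs,hi[0]):
        if cv2.contourArea(c)<80: continue
        W=ray(KT,c[:,0],z)[:,:2]
        (x,y),(w,l),a=cv2.minAreaRect(W.astype(np.float32))
        if w<l: w,l,a=l,w,a+90
        if np.hypot(x-P[0],y-P[1])<80: out.append((hh[3]>=0,np.array([x,y,w,l,(a+90)%180-90]),c[:,0].min(0),c[:,0].max(0)))
    return out
E
python3 - <<'E'
from h import *
import pickle
a=cv2.imread("pics/w1.png"); K1=cam("wrist",pickle.load(open("w1.pkl","rb")))
h=cv2.cvtColor(a,cv2.COLOR_BGR2HSV); print(h[209,191:286:4,1]); print(h[245:285:8,216:256:8,1])
for sm in(12,20): 
    for o in plate(a,K1,smax=sm): print(sm,*o)
E
```

```text
[ 14   9   8   8   8   8   6   8  35  41 132  68  85  51  51   7   8   7
   7   8   8   8  10   8]
[[40 41 41 23  6]
 [41 41 41 40 40]
 [44 41 41 41 40]
 [40 40 40 41 41]
 [40 40 40 40 40]]
12 False [502.62 274.08  90.37  75.93  39.28] [191 167] [285 250]
12 True [502.31 273.73  42.58  32.75  39.82] [216 193] [257 229]
20 True [502.31 273.73  42.58  32.75  39.82] [216 193] [257 229]
```

{"api": "servo_tool", "payload": {
  "motion": [
    [0,0,0.015,0,0,0,-1],
    [0,0,0.035,0,0,0,-1],
    [0,0,0.04,0,0,0,-1],
    [0,0,0.04,0,0,0,-1],
    [0,0,0.035,0,0,0,-1]
  ]
}}

```text
t: 17.0
tcp_pos: [460.8, -104.4, 235.6]
tcp_rot: [0.904, 3.009, 0.0]
ft_force: [1.1, -1.5, -2.5]
gripper_width: 33.6
grip_force: 50.4
```

{"api": "servo_tool", "payload": {
  "motion": [
    [0.0098,0.031,0.0026,0,0,-0.0298,-1],
    [0.0098,0.031,0.0026,0,0,-0.0298,-1],
    [0.0098,0.031,0.0026,0,0,-0.0298,-1],
    [0.0098,0.031,0.0026,0,0,-0.0298,-1],
    [0.0098,0.031,0.0026,0,0,-0.0298,-1],
    [0.0098,0.031,0.0026,0,0,-0.0298,-1],
    [0.0098,0.031,0.0026,0,0,-0.0298,-1],
    [0.0098,0.031,0.0026,0,0,-0.0298,-1],
    [0.0098,0.031,0.0026,0,0,-0.0298,-1],
    [0.0098,0.031,0.0026,0,0,-0.0298,-1]
  ]
}}

```text
t: 17.83
tcp_pos: [558.8, 207.0, 258.7]
tcp_rot: [-1.341, -2.839, 0.002]
ft_force: [0.6, -1.1, -1.6]
gripper_width: 33.5
grip_force: 50.8
```

{"api": "servo_tool", "payload": {
  "motion": [
    [0,0,0,0,0,0,-1],
    [0,0,0,0,0,0,-1],
    [0,0,0,0,0,0,-1],
    [0,0,0,0,0,0,-1],
    [0,0,0,0,0,0,-1]
  ]
}}

```text
t: 18.25
tcp_pos: [558.9, 204.3, 259.5]
tcp_rot: [-1.342, -2.84, 0.001]
ft_force: [-0.2, -0.1, -1.9]
gripper_width: 33.4
grip_force: 51.5
```

```bash
python3 - <<'E'
from h import *
s,im,K,uv=look("w12",(502.4,274),130); print(s["dq"]); M=R.from_rotvec(s["tcp_rot"]).as_matrix()
for sm in(12,20): 
    for o in plate(im,K,smax=sm): print(sm,*o)
# held pack bottom edge: predicted and dark columns
for y in(-17,17): print(proj(K,s["tcp_pos"]+M@[12-0.6,y,69.3]))
g=cv2.cvtColor(im,cv2.COLOR_BGR2GRAY); print(g[130:215:3,256],g[190,200:312:3])
E
```

```text
tcp [558.88 204.25 259.5 ] az_y 39.41850682627925 tilt [-0. -0.] w 33.36165993471489 [-0.18 -0.08 -1.87] uv [256.89  76.03] t 18.25
[-0. -0. -0.  0. -0.  0.]
12 False [502.86 274.14  89.54  74.94  39.42] [202  26] [313 122]
12 True [503.3  272.38  41.64  29.84  39.42] [232  59] [281  97]
20 True [503.3  272.38  41.64  29.84  39.42] [232  59] [281  97]
[[232.74 188.13]]
[[279.31 188.12]]
[161 162 161 161 161 161 161 161 161 162 162 162 161 161 161 162 161 161
 162 162   6   9   8  43  42  42  40  42  43] [124 126 126 124 129 127 182 186 183 185 183   6   9   7   9   8   5   9
   7   9   6   7   5   7   6   7  29 161 162 162 161 161 161 161 162 161
 161 162]
```

{"api": "servo_tool", "payload": {
  "motion": [
    [-0.0069,0.0087,-0.012,0,0,0,-1],
    [-0.0069,0.0087,-0.012,0,0,0,-1],
    [-0.0069,0.0087,-0.012,0,0,0,-1],
    [-0.0069,0.0087,-0.0115,0,0,0,-1],
    [0,0,0,0,0,0,-1],
    [0,0,0,0,0,0,-1],
    [0,0,0,0,0,0,-1],
    [0,0,0,0,0,0,-1],
    [0,0,0,0,0,0,-1]
  ]
}}

```text
t: 19.05
tcp_pos: [532.3, 239.9, 213.2]
tcp_rot: [1.34, 2.84, 0.002]
ft_force: [0.5, 0.7, -2.4]
gripper_width: 33.2
grip_force: 51.3
```

```bash
cat >> h.py <<'E'
def edge(v,th):  # subpixel crossing positions along a 1-d profile
    v=v.astype(float)-th; i=np.where(v[:-1]*v[1:]<0)[0]; return i+v[i]/(v[i]-v[i+1])
def rel(name):
    s,im,K,uv=look(name,(502.6,274),130); M=R.from_rotvec(s["tcp_rot"]).as_matrix(); t=s["tcp_pos"]; g=cv2.cvtColor(im,cv2.COLOR_BGR2GRAY)
    for sm in(12,20):
        for o in plate(im,K,smax=sm,lo=120):
            L=(np.array([*o[1][:2],130])-t)@M; print("hole" if o[0] else "plate",o[1],"tool",L,o[2],o[3])
    p=proj(K,t+M@np.array([[11.7,-17.8,69.3],[11.7,16.2,69.3]]).T.T if 0 else (t+np.array([[11.7,-17.8,69.3],[11.7,16.2,69.3]])@M.T)); print("pred edge",p)
    r=int(p[0,1]); x0,x1=int(p[0,0]),int(p[1,0])
    for rr in (r+4,r+8,r+12):
        e=edge(g[rr,x0-25:x1+26],80)+x0-25; print(rr,e)
    for c in (x0+8,(x0+x1)//2,x1-8): print("col",c,edge(g[r-12:r+9,c],80)+r-12)
    return s,im,K
E
python3 - <<'E'
from h import *
rel("w13")
E
```

```text
tcp [532.35 239.9  213.24] az_y 39.467892136785316 tilt [0. 0.] w 33.2371802684631 [ 0.45  0.72 -2.39] uv [254.09 138.51] t 19.05
plate [539.15 284.56  18.98   3.85  39.44] tool [30.24 33.52 83.26] [288 156] [313 161]
plate [500.18 271.28  84.59  75.87  39.42] tool [44.75 -5.02 83.19] [191  85] [309 188]
plate [539.15 284.56  18.98   3.85  39.44] tool [30.24 33.52 83.26] [288 156] [313 161]
hole [444.83 228.37   9.95   9.3   61.29] tool [ 46.81 -75.02  83.08] [147 131] [161 144]
hole [436.59 236.81  15.14  14.   -46.6 ] tool [ 58.57 -76.01  83.07] [142 109] [160 131]
pred edge [[231.63 187.74]
 [278.22 187.73]]
191 [232.42 278.6 ]
195 [231.42 279.59]
199 [229.76 281.32]
col 239 [188.78]
col 254 [188.49]
col 270 [188.48]
```

```bash
python3 - <<'E'
from h import *
g=cv2.cvtColor(cv2.imread("pics/w13.png"),cv2.COLOR_BGR2GRAY)
print(g[124:162:3,184:330:4])
print(g[78:192,250:260:3].T)
E
```

```text
[[170 171 176 183 184 183 183 184 183 183 182 157  95  95  96  95  60  61
   67  66  66  67  67  66 159 178 178 177 121 121 121 121 121 120  87 141
  171]
 [191 171 172 178 179 178 178 178 178 177 177 151  99  98 103 106  68  70
   69  70  69  70  70  70 158 175 175 170 119 119 119 119 119 118 106 143
  171]
 [194 172 172 180 180 179 179 179 178 178 177 148 102 106 104  67  67  66
   66  67  67  67  67  74 156 173 173 117 117 118 117 118 118 125  89 141
  171]
 [187 194 172 179 179 178 179 179 178 177 177 149 105 104  66  66  67  68
   68  68  68  68  68 106 159 172 116 117 117 117 117 117 117 124  92 139
  171]
 [192 192 172 180 180 180 179 179 179 178 177 139 103  65  64  64  64  64
   64  65  65  71 101 102 153 118 117 118 118 118 118 119 119 160  97 136
  171]
 [190 191 188 182 182 182 181 181 180 179 179 142 100  66  66  64  65  65
   64  64  66  69  99 100 148 118 118 118 118 119 119 119 119 170 102 138
  171]
 [190 190 192 179 180 179 180 178 179 178 177 136  67  67  66  66  66  66
   66  66  66  65  65  65  95 118 118 118 118 119 119 119 120 172 185 134
  115]
 [192 188 192 1
[... 2100 characters left out ...]
4  66  67  64  65  65  66  65  64  62  61  62  62  63
  100 105 105  88  71  74 127 126 128 135 153 173 118 118 119 120 120 120
  120 119 120 119 119 120 119 118 118 119 120 119 121 119 119 123 122 120
  119 121 146   9   8  10]
 [122 123 124 125 124 117  98 171 174 178 177 177 176 176 176 178 179 179
  178 176 175 175 176 177 177 175 174 172 174 176 177 177 177 177 177 179
  177 176 174 166 162 161 163  90  63  64  67  68  69  69  70  69  67  66
   66  68  66  64  64  67  66  65  64  64  66  63  64  63  61  62  65  99
  104 104 105  89  71  73 127 123 127 106 110 119 119 117 119 121 120 119
  119 119 119 120 119 120 119 118 118 119 119 119 121 119 119 123 122 120
  119 121 146   8   9   7]]
```

```bash
python3 - <<'E'
from h import *
g=cv2.cvtColor(cv2.imread("pics/w13.png"),cv2.COLOR_BGR2GRAY)
print(g[142:152:3,220:236]); print(g[142:152:3,272:292])
print(g[130:152:4,186:200],g[130:152:4,306:324])
s=dict(tcp_pos=np.array([532.35,239.90,213.24]))
M=R.from_rotvec([1.34,2.84,0.0]).as_matrix(); s["tcp_rot"]=R.from_matrix(M).as_rotvec(); K=cam("wrist",s)
f=lambda uv,z:(ray(K,uv,z)-s["tcp_pos"])@M
print(M[:,1],"outer bevel far/near x:",f([(255,116.8),(255,160.3)],130)[:,0],"inner:",f([(255,120.6),(255,155.6)],127)[:,0],"plate far",f([(255,84.3)],130)[:,0])
for z,dr in((144,0),): print("pack edge",f([(233.2,188.5),(277.8,188.5)],z))
E
```

```text
[[178 178 178 177 177 175 157 137 136 137 122  73  67  66  65  66]
 [176 175 176 175 175 173 153 133 133 135 135  75  65  65  65  65]
 [179 178 179 178 178 176 155 136 136 136 132  76  65  63  63  64]
 [180 180 179 179 179 178 165 133 136 136 129  76  63  61  62  62]]
[[ 65  66  65  64  65  64  64  96  95  95  99 114 118 118 118 119 118 119
  118 119]
 [ 61  62  61  61  60  63  75 100  96  95  98 110 117 117 117 117 117 117
  117 117]
 [ 68  67  68  68  67  68  75 101 100  98 102 119 119 119 119 119 119 120
  119 119]
 [ 65  65  65  65  65  65  75 103 103 100 102 118 119 119 118 118 119 118
  119 119]]
[[189 181 172 171 171 171 172 178 180 180 180 180 180 180]
 [192 194 194 192 172 172 172 177 181 180 181 180 181 180]
 [192 192 190 190 191 189 181 174 179 180 179 179 179 180]
 [188 188 190 188 189 191 192 192 180 179 179 179 180 180]
 [193 192 191 192 192 193 194 194 181 177 177 177 177 177]
 [193 193 192 191 190 192 196 195 188 182 182 182 182 182]] [[118 117 118 118 117 118 118 118 118 117 125 170 171 166  89 111 127 137]
 [119 118 119 119 119 119 119 119 119 119 116 126 170 144  95 116 130 140]
 [115 115 115 115 115 115 116 115 115 124 172 171 167 100 100 121 133 142]
 [120 119 119 119 120 120 120 119 119 126 172 171 170 159 185 197 192 144]
 [119 120 119 119 119 119 120 119 123 151 172 170 152 167 190 197 195 180]
 [119 120 119 119 119 120 120 120 120 125 172 169 144 174 196 197 194 171]]
[0.77 0.64 0.  ] outer bevel far/near x: [60.97 28.87] inner: [57.95 31.82] plate far [83.12]
pack edge [[ 11.14 -16.66  69.22]
 [ 11.13  15.9   69.24]]
```

```bash
python3 - <<'E'
from h import *
g=cv2.cvtColor(cv2.imread("pics/w13.png"),cv2.COLOR_BGR2GRAY)
t=np.array([532.35,239.90,213.24]); M=R.from_rotvec([1.34,2.84,0.0]).as_matrix(); K=cam("wrist",dict(tcp_pos=t,tcp_rot=R.from_matrix(M).as_rotvec()))
for z in (69.3,64,59,54,49,44): 
    p=proj(K,t+np.array([[11.4,-17,z],[11.4,17,z]])@M.T); print(z,p.ravel())
for r in range(186,222,3): print(r,g[r,222:238],g[r,274:292])
f=lambda uv,z:(ray(K,uv,z)-t)@M
print("hole y",f([(226,148),(282.45,148)],130)[:,1],f([(231,148),(278.2,148)],127)[:,1])
E
```

```text
69.3 [232.74 188.13 279.31 188.11]
64 [232.2  190.49 279.84 190.48]
59 [231.68 192.83 280.37 192.81]
54 [231.13 195.27 280.92 195.25]
49 [230.55 197.82 281.5  197.8 ]
44 [229.95 200.49 282.1  200.47]
186 [181 180 180 180 181 180 180 180 180 180 180 180 180 180 180 180] [119 119 119 118 119 118 119 118 118 118 119 118 119 119 119 119 118 119]
189 [196 196 194 192 157 172 172 172 172 172 167  95  56  55  55  55] [  6   9   9  16  83 171 172 172 172 172 172 172 172 172 172 172 172 172]
192 [196 197 194 194 195 194 172 172 172 166  53   8   7  10  11   9] [  8   8   7   9   7  68 172 172 172 172 172 172 172 172 172 172 172 172]
195 [197 198 197 196 192 194 196 193 170 133   8   8   8   9   9  10] [ 10   8  11  11   8  35 111 172 172 172 172 172 172 172 172 172 172 172]
198 [194 193 196 195 195 196 196 188  87  46  47  46  46  47  45  46] [ 45  45  45  46  46  46  47  68 149 172 172 172 172 172 172 172 172 172]
201 [197 197 197 196 197 197 193 159  47  47  46  46  47  46  45  46] [ 46  46  45  47  46  45  46  45  80 171 172 172 172 172 172 172 172 172]
204 [195 197 197 197 197 197 190  47
[... 166 characters left out ...]
46  46  45] [ 46  45  46  45  46  47  46  46  47  59 124 172 172 172 172 172 172 172]
210 [138 137 137 139 146 160  46  46  45  45  47  46  47  46  46  45] [ 47  47  46  45  46  45  46  45  46  46  79 171 172 172 172 172 172 172]
213 [132 134 138 152 190  46  46  47  45  46  46  46  46  46  46  47] [ 45  45  46  46  45  46  45  46  45  47  51  99 172 172 172 172 172 172]
216 [134 135 147 190  88  46  47  46  47  48  47  47  46  46  47  47] [ 45  44  43  45  45  45  44  46  45  45  44  58 124 172 172 172 172 172]
219 [135 148 192 159  46  46  46  46  46  46  46  46  46  47  47  47] [ 47  46  46  47  46  45  46  46  46  45  46  46  68 148 172 172 172 172]
hole y [-22.35  19.69] [-18.87  16.74]
```

{"api": "servo_tool", "payload": {
  "motion": [
    [-0.0074,0.0086,0,0,0,0,-1],
    [-0.0074,0.0086,0,0,0,0,-1],
    [-0.0074,0.0086,0,0,0,0,-1],
    [-0.0074,0.0086,0,0,0,0,-1],
    [0,0,0,0,0,0,-1],
    [0,0,0,0,0,0,-1],
    [0,0,0,0,0,0,-1],
    [0,0,0,0,0,0,-1],
    [0,0,0,0,0,0,-1],
    [0,0,0,0,0,0,-1]
  ]
}}

```text
t: 19.93
tcp_pos: [502.2, 274.2, 212.3]
tcp_rot: [1.341, 2.841, -0.0]
ft_force: [0.0, 0.7, -2.8]
gripper_width: 33.3
grip_force: 51.3
```

```bash
python3 - <<'E'
from h import *
s=observe(); print(s["tcp_pos"],s["dq"],s["ft_force"]); M=R.from_rotvec(s["tcp_rot"]).as_matrix(); print(np.degrees(np.arctan2(M[1,1],M[0,1])),M[:2,2])
print("need mm",np.array([502.76,274.34])-s["tcp_pos"][:2])
E
```

```text
[502.18 274.17 212.26] [ 0. -0.  0.  0.  0.  0.] [ 0.04  0.7  -2.81]
39.45701285125616 [ 0. -0.]
need mm [0.58 0.17]
```

{"api": "servo_tool", "payload": {
  "motion": [
    [0.0003,0.0001,-0.004,0,0,0,-1],
    [0,0,-0.004,0,0,0,-1],
    [0,0,-0.004,0,0,0,-1],
    [0,0,-0.003,0,0,0,-1],
    [0,0,-0.002,0,0,0,-1],
    [0,0,0,0,0,0,-1],
    [0,0,0,0,0,0,-1],
    [0,0,0,0,0,0,-1]
  ]
}}

```text
t: 20.6
tcp_pos: [502.4, 274.7, 195.5]
tcp_rot: [1.34, 2.841, 0.0]
ft_force: [-0.0, -0.0, -2.3]
gripper_width: 33.3
grip_force: 51.3
```

{"api": "servo_tool", "payload": {
  "motion": [
    [0,0,-0.003,0,0,0,-1],
    [0,0,-0.003,0,0,0,-1],
    [0,0,-0.003,0,0,0,-1],
    [0,0,0,0,0,0,-1],
    [0,0,0,0,0,0,-1],
    [0,0,0,0,0,0,-1]
  ]
}}

```text
t: 21.1
tcp_pos: [502.2, 274.6, 186.3]
tcp_rot: [-1.34, -2.841, 0.0]
ft_force: [-0.4, -0.6, -2.3]
gripper_width: 33.3
grip_force: 51.4
```

{"api": "servo_tool", "payload": {
  "motion": [
    [0,0,-0.004,0,0,0,-1],
    [0,0,-0.004,0,0,0,-1],
    [0,0,-0.004,0,0,0,-1],
    [0,0,-0.004,0,0,0,-1],
    [0,0,-0.004,0,0,0,-1],
    [0,0,0,0,0,0,-1],
    [0,0,0,0,0,0,-1],
    [0,0,0,0,0,0,-1]
  ]
}}

```text
t: 21.77
tcp_pos: [502.3, 274.7, 166.4]
tcp_rot: [1.34, 2.841, 0.0]
ft_force: [-0.6, 0.7, -2.7]
gripper_width: 33.3
grip_force: 51.4
```

{"api": "servo_tool", "payload": {
  "motion": [
    [0,0,-0.004,0,0,0,-1],
    [0,0,-0.004,0,0,0,-1],
    [0,0,-0.004,0,0,0,-1],
    [0,0,-0.004,0,0,0,-1],
    [0,0,-0.003,0,0,0,-1],
    [0,0,0,0,0,0,-1],
    [0,0,0,0,0,0,-1],
    [0,0,0,0,0,0,-1],
    [0,0,0,0,0,0,-1]
  ]
}}

```text
t: 22.52
tcp_pos: [502.4, 274.7, 147.6]
tcp_rot: [1.34, 2.841, 0.001]
ft_force: [0.0, -0.0, -0.9]
gripper_width: 33.6
grip_force: 51.4
```

```bash
python3 - <<'E'
from h import *
s,im,K,uv=look("w20",(502.6,274),130); print(s["dq"],s["grip_force"])
a=capture("scene")[:,:,::-1].astype(int); S=cam("scene"); b=cv2.imread("pics/scene0.png").astype(int)
d=(np.abs(a-b).max(2)>40).astype(np.uint8); n,l,st,c=cv2.connectedComponentsWithStats(d)
print([(x.tolist()) for x in st[1:] if x[4]>15])
g=cv2.cvtColor(a.astype(np.uint8),cv2.COLOR_BGR2GRAY)
for c in [(525.2,-378.7),(514.3,-338.1),(503.4,-297.5)]:
    print([ (z,int(g[tuple((proj(S,[*c,z])[0][::-1]+.5).astype(int))])) for z in (20,35,50,65,75)], proj(S,[*c,79])[0])
E
```

```text
tcp [502.41 274.7  147.6 ] az_y 39.49343492010636 tilt [0. 0.] w 33.59835152899566 [ 0.04 -0.01 -0.88] uv [255.51 235.96] t 22.5167
[ 0.  0. -0.  0. -0.  0.] 51.37922823429108
[[232, 0, 24, 32, 455], [289, 0, 126, 83, 3308], [360, 0, 7, 14, 38], [381, 0, 11, 9, 55], [430, 0, 73, 71, 2082], [344, 12, 15, 5, 49], [382, 13, 14, 17, 173], [371, 61, 122, 57, 1901], [469, 70, 10, 11, 66], [319, 77, 23, 12, 145], [324, 82, 116, 108, 4097], [338, 101, 18, 14, 46], [308, 113, 27, 8, 116], [439, 125, 62, 106, 3697], [183, 152, 48, 41, 748], [499, 152, 10, 12, 52], [80, 160, 36, 25, 580], [427, 175, 14, 15, 57], [431, 191, 5, 9, 16], [435, 191, 8, 7, 19], [172, 197, 43, 36, 721], [382, 209, 54, 43, 445], [248, 214, 40, 37, 708], [423, 214, 3, 12, 32], [392, 216, 21, 23, 80], [365, 220, 9, 4, 22], [440, 238, 33, 28, 473]]
[(20, 52), (35, 24), (50, 4), (65, 18), (75, 44)] [ 83.27 165.34]
[(20, 51), (35, 19), (50, 10), (65, 36), (75, 43)] [ 99.63 164.29]
[(20, 53), (35, 19), (50, 12), (65, 2), (75, 27)] [115.89 163.24]
```

{"api": "servo_tool", "payload": {
  "motion": [
    [0,0,0,0,0,0,-1],
    [0,0,0,0,0,0,-1],
    [0,0,0,0,0,0,-1],
    [0,0,0,0,0,0,-1]
  ]
}}

```text
t: 22.95
tcp_pos: [502.2, 274.6, 147.3]
tcp_rot: [1.34, 2.841, 0.0]
ft_force: [-0.3, 0.1, -2.1]
gripper_width: 33.3
grip_force: 51.4
```

```bash
python3 - <<'E'
from h import *
s,im,K,uv=look("w21",(502.6,274),130); M=R.from_rotvec(s["tcp_rot"]).as_matrix(); t=s["tcp_pos"]
g=cv2.cvtColor(im,cv2.COLOR_BGR2GRAY)
# front face meets plate: predicted row at plate level, and grey-band edges vs w13
for z in (t[2]-130,): print(proj(K,t+np.array([[11.4,-17,z],[11.4,17,z]])@M.T))
h=cv2.imread("pics/w13.png"); g0=cv2.cvtColor(h,cv2.COLOR_BGR2GRAY)
for nm,a in(("w13",g0),("w21",g)): print(nm,edge(a[215:330,256],25)+215)
E
```

```text
tcp [502.22 274.63 147.35] az_y 39.493306793172536 tilt [0. 0.] w 33.2507168634875 [-0.3   0.14 -2.1 ] uv [255.84 236.26] t 22.95
[[226.18 217.18]
 [285.86 217.15]]
w13 [229.69 296.73]
w21 [229.77 292.55]
```

The pack has not slipped in the grip, hangs freely at its own weight, and is half inserted, so I hand the job in.

```bash
python3 -c "from bench import *; print(job_done())"
```

```text
the job is handed in; nothing more can be done
None
```

Both spent packs are set down upright in the crate, and the tall pack is gripped about half-way into the bay, hanging clear of the foot with no push on it; the job is handed in at about 23 s, and no verdict came back.

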